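Unclip a specimen crate and take off its lid

TASK

Flip the two sprung bale clips off the opposite ends of the grey specimen crate's lid, leaving the lid in its seat until both are off. Then lift the lid by its bar handle and lay it flat, handle up, inside the large empty steel tray; set it down, do not drop it.

Things in the scene. Friction and masses are not known exactly. Their poses are not given: they have to be found in the camera images.
- lid: Loose aluminium lid, 108 (x) x 160 (y) mm, of the grey crate (104 x 154 x 50 mm, fixed to the bench, aligned with the lid). Origin: centre of the lower edge of its 5 mm locating lip, 92 x 142 mm, 45 mm above the bench when seated; z up. Plate z = 5 to 11 mm. Black bar handle in the middle, 52 mm along x, 16 mm thick along y, z = 23 to 45 mm, on two posts. 0.18 to 0.35 kg.
- clip_far (a joint): Wire bale clip at the lid's +y end (far from the robot), hinged on the crate at lid y = 85, z = -11 mm, parallel to x. 0 = closed over the lid, grows outward to 2.45 rad. Closed, its bar lies on the lid at y = 66 mm; on it stands a flat tab, 22 mm wide about x = 0, top at z = 42 mm, inner face y = 65 mm. Over-centre spring: 1 to 3 N outward on the tab; shuts below 0.45 rad, flips open past it.
- clip_near (a joint): Mirror image of clip_far at the lid's -y end (near the robot): tab's inner face at lid y = -65 mm, hinge at y = -85, z = -11 mm. 0 = closed, grows as it flips outward (towards the lid's -y) to its stop at 2.45 rad. Open, either clip hangs out to about 130 mm from the lid's middle, lower than the lid.
- steel_tray: Empty shallow stainless tray, fixed to the bench, 175 (x) x 235 (y) mm over the rim, 15 mm high; inside, a flat floor 162 x 222 mm, 2 mm above the bench. Origin: centre of its underside; long side along y. The lid fits in with long side along long side. The smaller teal tray and the wooden box are bystanders.

How it is judged:
By the outcome, as a careful person would: the job done as asked, in the order asked, and still so for the second after the job is handed in, with the robot touching nothing.
It also fails if it takes over 48 s, if anything falls off the work surface, if the arm or the gripper's body presses on something with over 40 N, if the wrist force passes 120 N, or if a joint passes its speed limit or range.

ROBOT

A 6-joint arm with a two-finger parallel gripper is mounted at the origin on a cart in front of the work surface, level with it; the furniture and walls round the work are solid. World frame = base frame: x ahead of the robot, y to its left, z up, the work surface at z = 0. Lengths are in m, angles in rad, forces in N, time in s.
With the tool pointing down it reaches from about 0.275 to 0.85 m from the base axis. Payload 5.2 kg.
Tool frame: the origin (TCP) lies at the very end of the fingers, on their centre line; the grasp point (between the pads) lies 19 mm behind it; y points along the fingers, x is the direction in which the jaws open and shut, and the axes are right-handed (so a half turn about y gives the same grasp; the last joint's range is limited). The gripper opens to 85 mm and grips with 20 to 120 N. Pads are 22 mm wide; open, the fingers measure 114 mm over their backs; the gripper's body (76 mm by 85 mm) begins 54 mm behind the grasp point. The pads swing forward as they close: fully open they stand 13 mm farther back than shut.
Start: joints at [-1.423, 0.259, 1.535, -0, 1.348, -0.203], TCP at [0.189, -0.517, 0.231] pointing down, gripper open.
Joint ranges: [-3.14, 3.14], [-0.91, 2.08], [0.19, 2.58], [-1.22, 4.36], [0.22, 2.71], [-3.12, 3.12]. Speed limits (rad/s): [2.57, 2.57, 3.14, 3.14, 3.14, 3.14].

INTERFACE

Orientations are given as a 3x3 rotation matrix whose columns are the frame's x, y, z axes.
In Python, from workcell import get_state, snapshot, calibration, sign_off, search_frame, outline_of gives the robot as it stands.
- The arm moves only by the tool jog_arm, never from a script. Its argument "motion" is a list that holds one entry, the list of rows, each a list of 5 numbers: the finger opening in m, from 0 to 0.0854, then the shift along the tool's x, y, z in m, then the turn about the tool's y in degrees. In form: [[[hand, tx, ty, tz, roll], ...]]. A call has 1 to 5 rows; each row is the pose to reach, as a shift and turn from the pose measured when the call began, along the tool's axes at that moment; what a row does not reach only later rows make up. A row lasts 1/8 s, in which the tool goes at most 62.5 mm and 10.7 degrees, less where a joint would pass 70% of its speed; a pose out of reach is approached as far as the arm can. A call with a gripper value outside its range is refused whole. The fingers move at their own pace and stop on an object; the grip force is fixed at half the most. Time passes only in rows, so rows that repeat a pose let the fingers close. It gives the time, the measured TCP pose, the force and the opening at its end, in the units of the state.
- get_state(): the state, without advancing time (a new reading comes with each control period).
- snapshot(name): name is "scene" or "top" or "wrist"; returns the picture (400x640x3 uint8, blue, green, red); there is no depth.
- calibration(name): a dict with "camera_matrix" (3x3 intrinsics, pixels), "cam_to_world" (4x4, takes a point from camera to world coordinates). Camera axes: x right, y down, z forward; pixel columns grow to the right and rows downward; lengths in m; the calibration is good to about 2 mm. The wrist camera is an equidistant fisheye: a pixel r from the principal point sees the ray r / f radians off the axis. A picture is of the moment at which its call begins: read the wrist's pose just before it. calibration takes no time and is no camera call; for the wrist camera it gives the pose at the moment of the call.
- sign_off(): hands the job in, once; it reports no verdict.
Trained networks look in the newest picture that a camera, given by its name, has taken for a name from the list of things; names that differ only in an ending like _2 or _b are one class to them, and where a whole thing is asked for, a point or a joint stands for the part that bears it (a point fixed in the world has none). Each returns a list of dicts, best first, with "conf" (0 to 1); they miss things now and then, are a little off and sometimes report something else, mostly with a low value. They report only what shows in the picture. A call takes as long as a camera call.
- search_frame(target, camera): "rect" ([left, top, width, height] in pixels, round what is visible of it).
- outline_of(target, camera): "mask" (400x640 bool, what is visible of it) and "rect" ([left, top, width, height] in pixels, round what is visible of it).
The state is a dict: "clock": time; "qpos": joint angles; "dq": joint speeds; "effort": joint torques, N m; "tool_pos": TCP position; "orientation": TCP orientation; "force": force on the tool from outside, world axes, zero at the start; "torque": the same for the moment, N m; "opening": opening from 0.0 (shut) to 1.0 (fully open).
Only numpy, scipy, OpenCV 4.12 (cv2) and the standard library are available. Lean on these libraries where they do the work, as an engineer would, in place of code of your own. Each camera call takes 0.05 s, during which the arm holds its last target.

## Working session

There is one attempt and no reset: what is moved stays moved. The work goes in short steps, Python scripts to look and compute and a tool call to move; the robot and the scene stay as the last step left them, time stands still between calls to the robot, and variables do not carry over. Pictures are saved under pics/ and viewed, and the job is handed in when it is done.

Besides the shell and the picture viewer there is one more tool, called after "Call:" in YAML: its name, and indented under it one key for each argument. jog_arm: Moves the arm, as the interface text tells. Its arguments: {"type":"object","properties":{"motion":{"type":"array","items":{"type":"array","items":{"type":"array","items":{"type":"number"}}}}},"required":["motion"]}

```bash
ls; mkdir -p pics
python3 - <<'E'
from workcell import *
import cv2,numpy as np
s=get_state()
for k,v in s.items(): print(k,np.round(v,3).tolist())
for n in ["scene","top","wrist"]:
    im=snapshot(n); cv2.imwrite(f"pics/{n}0.png",im)
    c=calibration(n); print(n,np.round(c["camera_matrix"],1).tolist(),np.round(c["cam_to_world"],3).tolist())
for t in ["lid","steel_tray","clip_far"]:
    for r in search_frame(t,"top")[:3]: print(t,r)
E
```

```text
pics
clock 0.0
qpos [-1.423, 0.259, 1.536, 0.0, 1.348, -0.203]
dq [-0.0, 0.002, 0.001, -0.0, 0.001, 0.0]
effort [0.001, -44.603, -29.057, -0.0, 0.012, -0.0]
tool_pos [0.189, -0.516, 0.23]
orientation [[0.344, -0.0, 0.939], [-0.939, 0.002, 0.344], [-0.002, -1.0, 0.0]]
force [-0.255, 0.55, 0.141]
torque [-0.016, -0.001, 0.025]
opening 1.004
scene [[387.5, 0.0, 320.2], [0.0, 387.5, 200.4], [0.0, 0.0, 1.0]] [[-0.649, -0.354, 0.673, -0.085], [-0.76, 0.326, -0.562, 0.775], [-0.02, -0.877, -0.481, 0.47], [0.0, 0.0, 0.0, 1.0]]
top [[446.4, 0.0, 320.9], [0.0, 446.4, 197.9], [0.0, 0.0, 1.0]] [[-0.016, -0.999, 0.045, 0.423], [-1.0, 0.016, -0.004, 0.304], [0.003, -0.045, -0.999, 0.928], [0.0, 0.0, 0.0, 1.0]]
wrist [[309.7, 0.0, 321.2], [0.0, 309.7, 201.2], [0.0, 0.0, 1.0]] [[0.343, -0.897, -0.278, 0.26], [-0.939, -0.328, -0.101, -0.49], [-0.0, 0.296, -0.955, 0.374], [0.0, 0.0, 0.0, 1.0]]
lid {'rect': [331.7, 150.3, 92.6, 95.0], 'conf': 0.86}
steel_tray {'rect': [180.0, 117.5, 124.9, 140.6], 'conf': 0.66}
clip_far {'rect': [334.0, 158.2, 26.1, 20.5], 'conf': 0.48}
```

View pics/scene0.png

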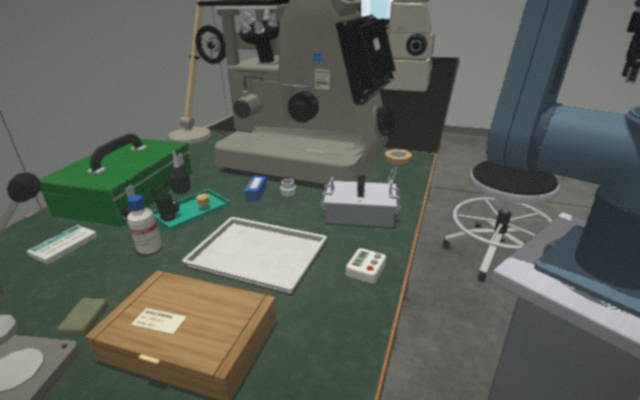

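View pics/top0.png

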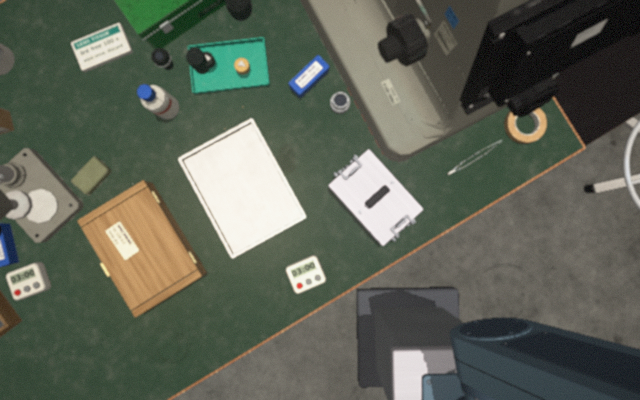

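View pics/wrist0.png

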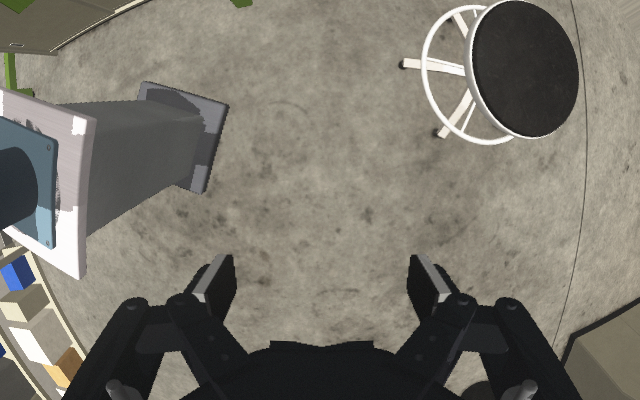

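The scene shows the grey crate with its black handle and two clips, and the tray beside it. In the top picture the handle is at about (377,196), the clips at (347,165) and (402,228), and the tray centre at about (242,187). Next I measure the poses.

```bash
cat > h.py <<'E'
import numpy as np,cv2
from workcell import *
def ray(name,uv,z):
    c=calibration(name);K=c["camera_matrix"];T=np.array(c["cam_to_world"])
    uv=np.atleast_2d(uv).astype(float)
    x=(uv[:,0]-K[0][2])/K[0][0]; y=(uv[:,1]-K[1][2])/K[1][1]
    if name=="wrist":
        r=np.hypot(x,y)+1e-9; k=np.sin(r)/r; d=np.c_[x*k,y*k,np.cos(r)]
    else: d=np.c_[x,y,np.ones(len(x))]
    d=d@T[:3,:3].T; o=T[:3,3]
    return o+d*((z-o[2])/d[:,2])[:,None]
def proj(name,P,c=None):
    c=c or calibration(name);K=c["camera_matrix"];T=np.array(c["cam_to_world"])
    q=(np.atleast_2d(P)-T[:3,3])@T[:3,:3]
    if name=="wrist":
        rr=np.hypot(q[:,0],q[:,1]); th=np.arctan2(rr,q[:,2]); f=th/(rr+1e-12)
        return np.c_[K[0][0]*q[:,0]*f+K[0][2],K[1][1]*q[:,1]*f+K[1][2]]
    return np.c_[K[0][0]*q[:,0]/q[:,2]+K[0][2],K[1][1]*q[:,1]/q[:,2]+K[1][2]]
E
python3 - <<'E'
from h import *
im=snapshot("top")
for t,z in [("lid",0.056),("steel_tray",0.015),("clip_far",0.087),("clip_near",0.087)]:
    for r in outline_of(t,"top")[:2]:
        m=r["mask"].astype(np.uint8)
        p=np.argwhere(m)[:,::-1]
        b=cv2.boxPoints(cv2.minAreaRect(p.astype(np.float32)))
        w=ray("top",b,z)
        e=[np.linalg.norm(w[i]-w[(i+1)%4]) for i in range(2)]
        d=w[1]-w[0] if e[0]>e[1] else w[2]-w[1]
        print(t,r["conf"],m.sum(),w.mean(0).round(4),np.round(e,4),np.degrees(np.arctan2(d[1],d[0]))%180)
g=im[190-60:190+70,310:450]
cv2.imwrite("pics/c1.png",cv2.resize(g,None,fx=4.5,fy=4.5,interpolation=cv2.INTER_CUBIC))
hm=(im[:,:,:].max(2)<70).astype(np.uint8); n,l,s,c=cv2.connectedComponentsWithStats(hm)
for i in range(n):
    if abs(c[i][0]-377)<15 and abs(c[i][1]-196)<15:
        print(s[i],c[i],ray("top",c[i],0.085)); p=np.argwhere(l==i)[:,::-1].astype(np.float32)
        b=cv2.boxPoints(cv2.minAreaRect(p)); w=ray("top",b,0.09); print(w.round(4).tolist())
E
```

```text
lid 0.64 4305 [0.4637 0.1949 0.056 ] [0.1097 0.1619] 41.00692138026781
steel_tray 0.61 9649 [0.4888 0.4637 0.015 ] [0.1767 0.2377] 27.831327102996568
clip_far 0.61 74 [0.5091 0.2459 0.087 ] [0.0425 0.015 ] 107.58840775480296
clip_near 0.55 89 [0.4072 0.1513 0.087 ] [0.0416 0.0174] 129.75441064632304
[383 188   2   1   2] [383.5 188. ] [[0.47731675 0.18174245 0.085     ]]
[[0.477, 0.1815, 0.09], [0.477, 0.1815, 0.09], [0.477, 0.1834, 0.09], [0.477, 0.1834, 0.09]]
[385 188   3   4   5] [386.  189.6] [[0.47420782 0.17707543 0.085     ]]
[[0.4751, 0.1816, 0.09], [0.4769, 0.1778, 0.09], [0.4731, 0.176, 0.09], [0.4713, 0.1798, 0.09]]
[381 190   1   1   1] [381. 190.] [[0.47359873 0.18656106 0.085     ]]
[[0.4733, 0.1873, 0.09], [0.4733, 0.1873, 0.09], [0.4733, 0.1873, 0.09], [0.4733, 0.1873, 0.09]]
[384 193   1   1   1] [384. 193.] [[0.46782293 0.18100687 0.085     ]]
[[0.4676, 0.1817, 0.09], [0.4676, 0.1817, 0.09], [0.4676, 0.1817, 0.09], [0.4676, 0.1817, 0.09]]
[379 197   1   1   1] [379. 197.] [[0.46039639 0.1906375  0.085     ]]
[[0.4602, 0.1913, 0.09], [0.4602, 0.1913, 0.09], [0.4602, 0.1913, 0.09], [0.4602, 0.1913, 0.09]]
[376 199   2   2   2] [376.5 199.5] [[0.45573938 0.19547004 0.085     ]]
[[0.4565, 0.1952, 0.09], [0.4565, 0.1952, 0.09], [0.4546, 0.1971, 0.09], [0.4546, 0.1971, 0.09]]
[367 203   2   2   2] [367.5 203.5] [[0.4484435  0.21265043 0.085     ]]
[[0.4473, 0.2123, 0.09], [0.4473, 0.2123, 0.09], [0.4492, 0.2141, 0.09], [0.4492, 0.2141, 0.09]]
[372 204   1   1   1] [372. 204.] [[0.4473631  0.20416204 0.085     ]]
[[0.4472, 0.2048, 0.09], [0.4472, 0.2048, 0.09], [0.4472, 0.2048, 0.09], [0.4472, 0.2048, 0.09]]
[369 206   1   1   1] [369. 206.] [[0.44367297 0.2099127  0.085     ]]
[[0.4435, 0.2105, 0.09], [0.4435, 0.2105, 0.09], [0.4435, 0.2105, 0.09], [0.4435, 0.2105, 0.09]]
```

View pics/c1.png

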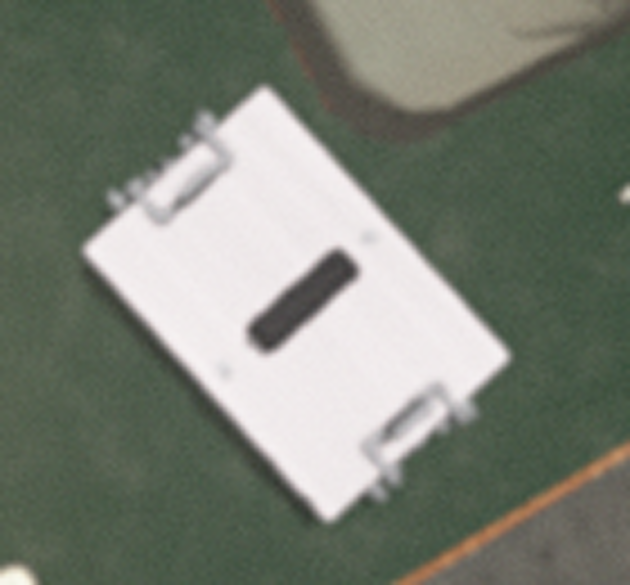

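The crop confirms it: handle centre at about (377,197), and both clips are closed with their tabs at the ends. The plan is to shut the jaws and push each tab outward, with the jaw axis along lid y (yaw about 41°).

Call:
jog_arm:
  motion:
    - [[0.0,-0.046,0,0.036,-9],[0.0,-0.093,0,0.072,-19],[0.0,-0.14,0,0.108,-29],[0.0,-0.187,0,0.144,-39],[0.0,-0.234,0,0.18,-49]]

```text
clock: 1.18
tool_pos: [0.2779, -0.2332, 0.2315]
orientation: [[0.936, 0.001, 0.352], [-0.352, -0.001, 0.936], [0.001, -1.0, -0.0]]
force: [1.2, -0.4, 0.6]
opening: -0.002
```

```bash
cat >> h.py <<'E'
def delta(pos,yaw):
    s=get_state();R=np.array(s["orientation"]);d=R.T@(np.array(pos)-s["tool_pos"])
    y=np.degrees(np.arctan2(R[1,0],R[0,0])); r=-((yaw-y+180)%360-180)
    print("t",round(s["clock"],2),"pos",np.round(s["tool_pos"],4),"yaw",round(y,1),"tilt",R[:,1].round(3),"q",np.round(s["qpos"],2),"F",np.round(s["force"],1),"op",round(s["opening"],3))
    print("delta",d.round(4),"roll",round(r,1))
C=np.array([0.4637,0.1949]);YAW=41.0
def L(x,y,z):
    a=np.radians(YAW); return np.array([C[0]+np.sin(a)*x+np.cos(a)*y,C[1]-np.cos(a)*x+np.sin(a)*y,0.045+z])
E
python3 - <<'E'
from h import *
print(ray("top",[[377.3,196.9]],.09), [0.36,0.06,0.23])
delta([0.36,0.06,0.23],41)
E
```

```text
[[0.46041246 0.19450425 0.09      ]] [0.36, 0.06, 0.23]
t 1.18 pos [ 0.2779 -0.2332  0.2315] yaw -20.6 tilt [ 0.001 -0.001 -1.   ] q [-1.01 -0.1   1.93  0.    1.31 -0.65] F [ 1.2 -0.4  0.6] op -0.002
delta [-0.0264  0.0014  0.3033] roll -61.6
```

Call:
jog_arm:
  motion:
    - [[0.0,-0.005,0,0.06,-10],[0.0,-0.01,0,0.12,-20],[0.0,-0.016,0,0.18,-30],[0.0,-0.021,0,0.24,-40],[0.0,-0.026,0,0.3,-50]]

```text
clock: 1.8
tool_pos: [0.3597, 0.0587, 0.232]
orientation: [[0.869, 0.003, -0.496], [0.496, -0.001, 0.869], [0.002, -1.0, -0.002]]
force: [0.5, -0.7, 0.4]
opening: 0.003
```

Run:
```python
from h import *
im=snapshot("wrist"); cv2.imwrite("pics/w1.png",im)
delta(L(0,34,0.17)*0+L(0,.034,.17),41)
for t in ["lid","clip_far","clip_near"]:
  for r in outline_of(t,"wrist")[:2]: print(t,r["conf"],np.round(r["rect"]))
```

```text
t 1.85 pos [0.3601 0.0663 0.232 ] yaw 30.5 tilt [ 0.004  0.005 -1.   ] q [-0.13 -0.09  1.92  0.01  1.31 -0.66] F [1.  1.4 0.3] op 0.001
delta [0.1879 0.0182 0.0642] roll -10.5
lid 0.91 [385.  68. 138. 112.]
clip_far 0.62 [511.  98.  18.  37.]
clip_near 0.63 [384. 106.  38.  46.]
```

View pics/w1.png

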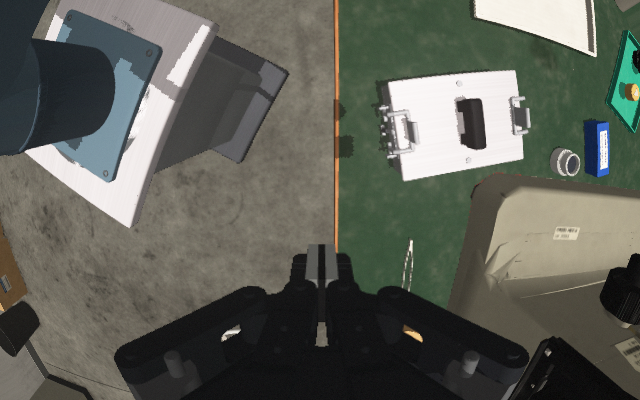

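The wrist picture shows the lid at (385–523, 68–180) and the handle at (471,122). The near clip is at left (403,130) and the far clip at right (520,115). Moving to above the gap between the handle and the far tab.

Call:
jog_arm:
  motion:
    - [[0.0,0.05,0,0.017,-4],[0.0,0.1,0,0.034,-8],[0.0,0.15,0.01,0.05,-10.5],[0.0,0.188,0.02,0.064,-10.5],[0.0,0.188,0.02,0.064,-10.5]]

```text
clock: 2.62
tool_pos: [0.4923, 0.2056, 0.2099]
orientation: [[0.766, -0.001, -0.643], [0.643, -0.002, 0.766], [-0.002, -1.0, -0.0]]
force: [-0.5, -0.4, 0.7]
opening: -0.004
```

Run:
```python
from h import *
cal=calibration("wrist")
im=snapshot("wrist")
delta(L(0,.034,.025),41)
for x,y,z in [(-.054,-.08,.011),(-.054,.08,.011),(.054,-.08,.011),(.054,.08,.011),(0,.065,.042),(0,-.065,.042),(.026,0,.045),(-.026,0,.045)]:
    u=proj("wrist",L(x,y,z),cal)[0]; print(u.round()); cv2.circle(im,(int(u[0]),int(u[1])),2,(0,0,255),-1)
cv2.imwrite("pics/w2.png",im)
```

```text
t 2.67 pos [0.4913 0.2048 0.2104] yaw 40.0 tilt [-0.001 -0.002 -1.   ] q [ 0.19  0.24  1.61 -0.    1.29 -0.51] F [-0.4  0.5  0.3] op 0.005
delta [0.0068 0.1404 0.0109] roll -1.0
[211. 124.]
[374. 119.]
[221. 226.]
[372. 225.]
[363. 181.]
[220. 184.]
[290. 211.]
[288. 154.]
```

View pics/w2.png

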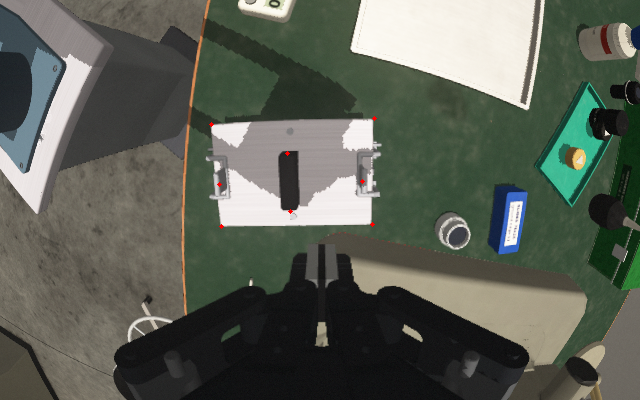

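The projected lid corners, tabs and handle (red dots) match the image within a pixel or two. Descending between the handle and the far tab.

Call:
jog_arm:
  motion:
    - [[0.0,0.007,0.03,0.011,-1],[0.0,0.007,0.07,0.011,-1],[0.0,0.007,0.11,0.011,-1],[0.0,0.007,0.138,0.011,-1],[0.0,0.007,0.138,0.011,-1]]

```text
clock: 3.3
tool_pos: [0.4877, 0.2148, 0.0712]
orientation: [[0.757, -0.006, -0.653], [0.653, -0.003, 0.757], [-0.007, -1.0, 0.001]]
force: [-0.1, -0.6, -0.1]
opening: 0.002
```

Run:
```python
from h import *
cal=calibration("wrist")
im=snapshot("wrist");cv2.imwrite("pics/w3.png",im)
delta(L(0,.085,.025),41)
```

```text
t 3.35 pos [0.4891 0.2155 0.0727] yaw 40.8 tilt [-0.003 -0.003 -1.   ] q [ 0.21  0.39  1.77 -0.    0.98 -0.5 ] F [ 0.7 -0.1  0.5] op 0.003
delta [0.0523 0.0025 0.0013] roll -0.2
```

View pics/w3.png

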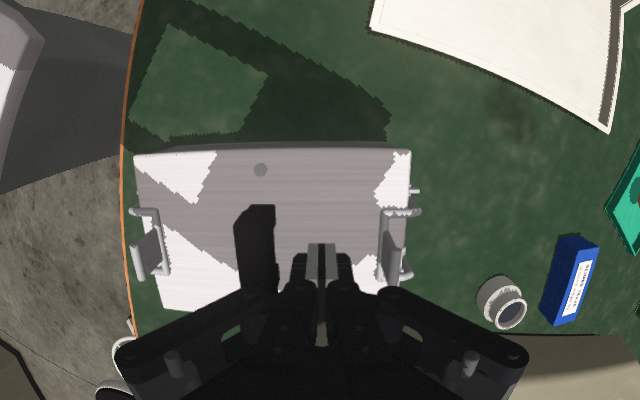

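The fingers stand between the handle (255,240) and the far tab (390,250). Pushing outward.

Call:
jog_arm:
  motion:
    - [[0.0,0.012,0.002,0,0],[0.0,0.024,0.002,0.0,0],[0.0,0.036,0.002,0,0],[0.0,0.046,0.002,0.0,0],[0.0,0.054,0.0,0.0,0]]

```text
clock: 3.98
tool_pos: [0.5304, 0.2516, 0.0724]
orientation: [[0.756, -0.003, -0.654], [0.654, -0.003, 0.756], [-0.004, -1.0, -0.0]]
force: [0.7, -0.3, -0.5]
opening: -0.0
```

Run:
```python
from h import *
im=snapshot("wrist");cv2.imwrite("pics/w4.png",im)
delta(L(0,.034,.025),41)
```

```text
t 4.03 pos [0.5314 0.2521 0.0728] yaw 40.8 tilt [-0.001 -0.002 -1.   ] q [ 0.25  0.47  1.64 -0.    1.03 -0.46] F [ 1.4  1.  -0.8] op 0.003
delta [-0.0546  0.0029  0.0011] roll -0.2
```

View pics/w4.png

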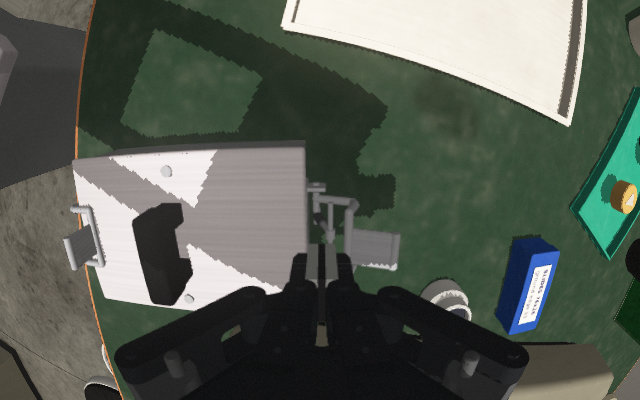

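The far clip has flipped outward past the finger, with its tab now at (370,248). Lifting, crossing over the handle, and going down on the near side.

Call:
jog_arm:
  motion:
    - [[0.0,0,-0.05,0,0],[0.0,-0.03,-0.055,0.0,0],[0.0,-0.08,-0.055,0.001,0],[0.0,-0.123,-0.055,0.001,0],[0.0,-0.123,-0.055,0.001,0]]

```text
clock: 4.65
tool_pos: [0.4351, 0.1713, 0.1279]
orientation: [[0.757, -0.004, -0.653], [0.653, -0.002, 0.757], [-0.004, -1.0, 0.001]]
force: [-0.0, 0.5, 0.6]
opening: 0.0
```

Run:
```python
from h import *
im=snapshot("wrist");cv2.imwrite("pics/w5.png",im)
im=snapshot("scene");cv2.imwrite("pics/s5.png",cv2.resize(im[120:260,270:450],None,fx=4,fy=4))
delta(L(0,-.035,.026),41)
```

```text
t 4.75 pos [0.4385 0.1726 0.1286] yaw 40.8 tilt [ 0.    -0.001 -1.   ] q [ 0.14  0.22  1.86 -0.    1.06 -0.57] F [ 1.4 -0.4  0.5] op 0.0
delta [-0.0013  0.0576  0.0004] roll -0.2
```

View pics/w5.png

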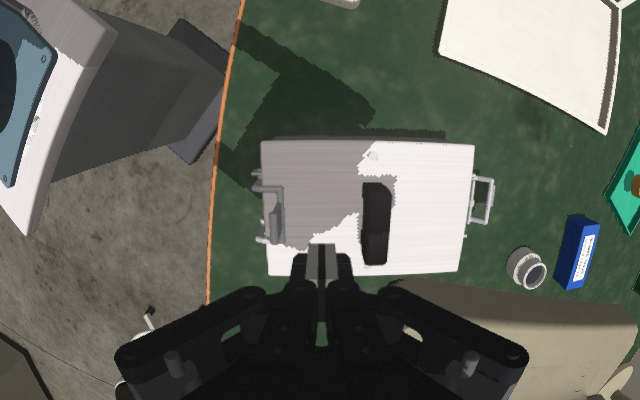

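View pics/s5.png

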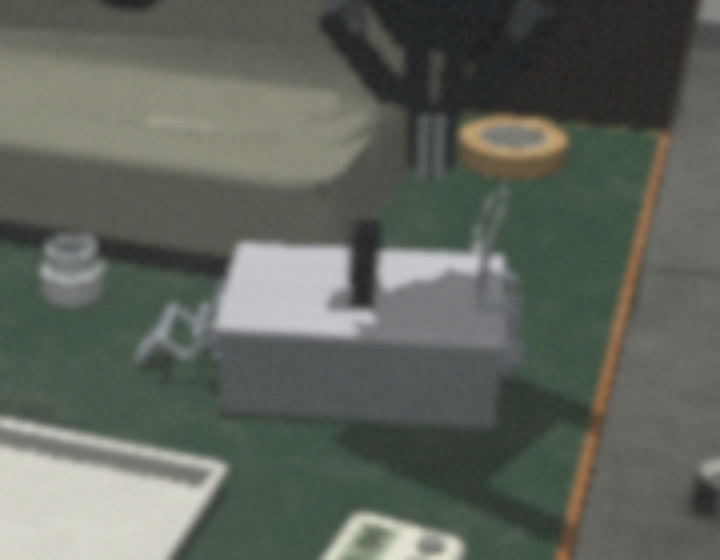

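The far clip hangs open (wrist view at 482,200) and the lid is still seated. Going down at the near side.

Call:
jog_arm:
  motion:
    - [[0.0,-0.002,0.03,0,0],[0.0,-0.002,0.057,0.0,0],[0.0,-0.002,0.057,0,0]]

```text
clock: 5.12
tool_pos: [0.4365, 0.1716, 0.0701]
orientation: [[0.757, -0.003, -0.654], [0.654, -0.002, 0.757], [-0.004, -1.0, 0.001]]
force: [-0.0, -0.2, 0.4]
opening: -0.0
```

Call:
jog_arm:
  motion:
    - [[0.0,-0.012,0,0,0],[0.0,-0.024,0,0.0,0],[0.0,-0.036,0,0,0],[0.0,-0.046,0,0.0,0],[0.0,-0.053,0.0,0.0,0]]

```text
clock: 5.75
tool_pos: [0.3955, 0.1363, 0.0704]
orientation: [[0.757, -0.004, -0.654], [0.654, -0.002, 0.757], [-0.004, -1.0, 0.001]]
force: [0.0, 0.3, 1.1]
opening: 0.002
```

Run:
```python
from h import *
im=snapshot("wrist");cv2.imwrite("pics/w6.png",im)
delta(L(0,0,.08),41)
```

```text
t 5.8 pos [0.3948 0.1361 0.0702] yaw 40.8 tilt [-0.005 -0.002 -1.   ] q [ 0.07  0.22  2.05 -0.    0.88 -0.65] F [-0.9 -0.   0.7] op 0.002
delta [ 0.0903 -0.0553 -0.0005] roll -0.2
```

View pics/w6.png

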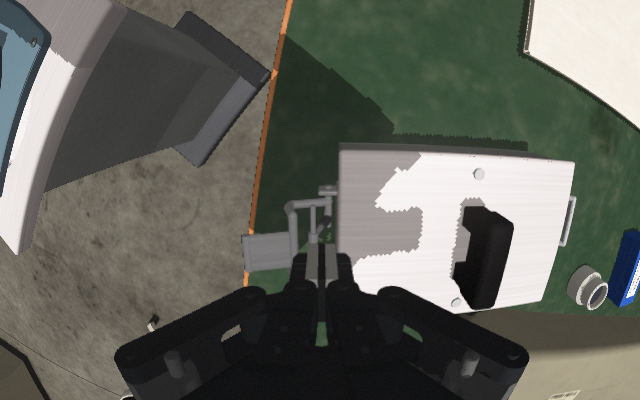

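The near clip has flipped outward, with its tab at (267,252). Lifting and opening above the handle.

Call:
jog_arm:
  motion:
    - [[0.0,0,-0.05,0,0],[0.03,0.03,-0.065,0.0,0],[0.06,0.07,-0.065,0,0],[0.06,0.09,-0.065,0.0,0],[0.06,0.09,-0.065,0.0,0]]

```text
clock: 6.42
tool_pos: [0.4639, 0.1956, 0.1345]
orientation: [[0.756, -0.005, -0.654], [0.654, -0.002, 0.756], [-0.005, -1.0, 0.001]]
force: [-0.1, 0.0, -0.1]
opening: 0.7
```

Run:
```python
from h import *
cal=calibration("wrist")
im=snapshot("wrist")
delta(L(0,0,.017),41)
for x,y,z in [(-.054,-.08,.011),(-.054,.08,.011),(.054,-.08,.011),(.054,.08,.011),(.026,.008,.045),(-.026,.008,.045),(.026,-.008,.045),(-.026,-.008,.045)]:
    u=proj("wrist",L(x,y,z),cal)[0]; cv2.circle(im,(int(round(u[0])),int(round(u[1]))),2,(0,0,255),-1)
cv2.imwrite("pics/w7.png",im)
im=snapshot("scene");cv2.imwrite("pics/s7.png",cv2.resize(im[120:260,270:450],None,fx=4,fy=4))
```

```text
t 6.47 pos [0.4628 0.1951 0.1343] yaw 40.9 tilt [-0.006 -0.003 -1.   ] q [ 0.18  0.27  1.78 -0.    1.1  -0.53] F [-1.3  0.   0.2] op 0.703
delta [ 0.001   0.0723 -0.0009] roll -0.1
```

View pics/w7.png

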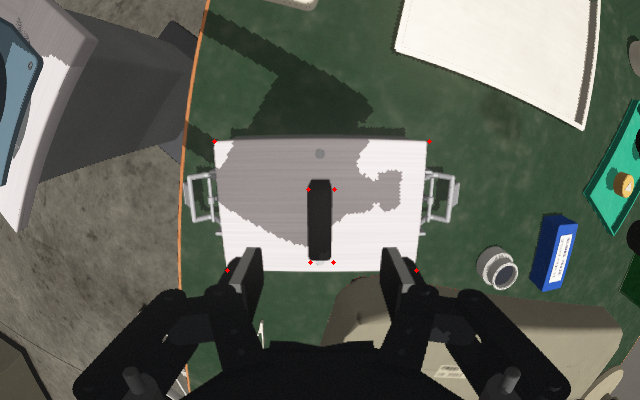

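View pics/s7.png

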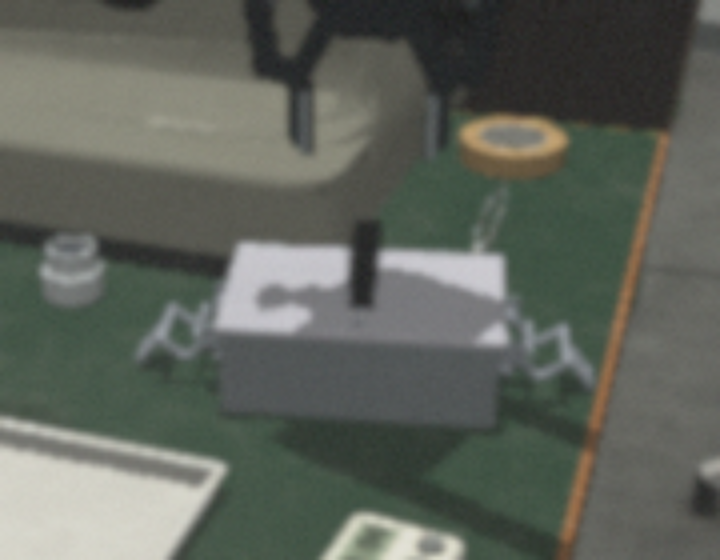

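Both clips hang open (wrist view at 203,197 and 440,197) and the lid is seated. The handle projection is within 2 px. Descending to grasp.

Call:
jog_arm:
  motion:
    - [[0.06,0.0,0.03,-0.001,0],[0.06,0,0.055,-0.001,0],[0.06,0.0,0.069,-0.001,0],[0.06,0.0,0.071,-0.001,0]]

```text
clock: 7.02
tool_pos: [0.4615, 0.1933, 0.0626]
orientation: [[0.757, -0.008, -0.654], [0.654, -0.003, 0.757], [-0.008, -1.0, 0.003]]
force: [-0.3, -0.5, 0.0]
opening: 0.7
```

Call:
jog_arm:
  motion:
    - [[0.03,0.0,0,0,0],[0.008,0,0,0,0],[0.008,0.0,0,0,0],[0.008,0.0,0,0,0],[0.008,0,0,0,0]]

```text
clock: 7.65
tool_pos: [0.4623, 0.1935, 0.0636]
orientation: [[0.757, -0.006, -0.654], [0.654, -0.003, 0.757], [-0.007, -1.0, 0.002]]
force: [-1.3, -0.3, 5.9]
opening: 0.17
```

Run:
```python
from h import *
im=snapshot("wrist");cv2.imwrite("pics/w8.png",im)
im=snapshot("scene");cv2.imwrite("pics/s8.png",cv2.resize(im[120:260,270:450],None,fx=4,fy=4))
delta(L(0,0,.017),41)
```

```text
t 7.75 pos [0.4624 0.1935 0.0636] yaw 40.8 tilt [-0.006 -0.003 -1.   ] q [ 0.17  0.36  1.86 -0.    0.93 -0.54] F [-1.6 -0.4  6.9] op 0.176
delta [0.002  0.0016 0.0002] roll -0.2
```

View pics/w8.png

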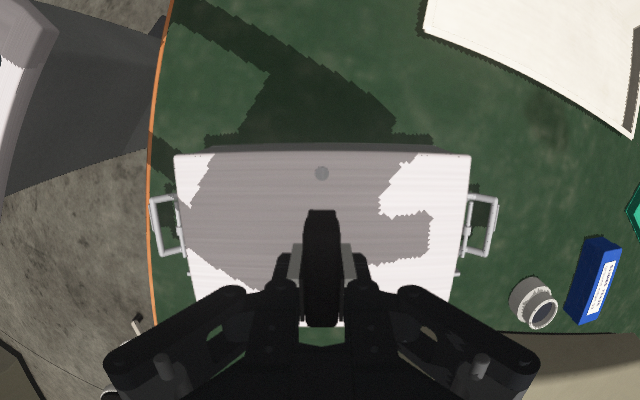

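View pics/s8.png

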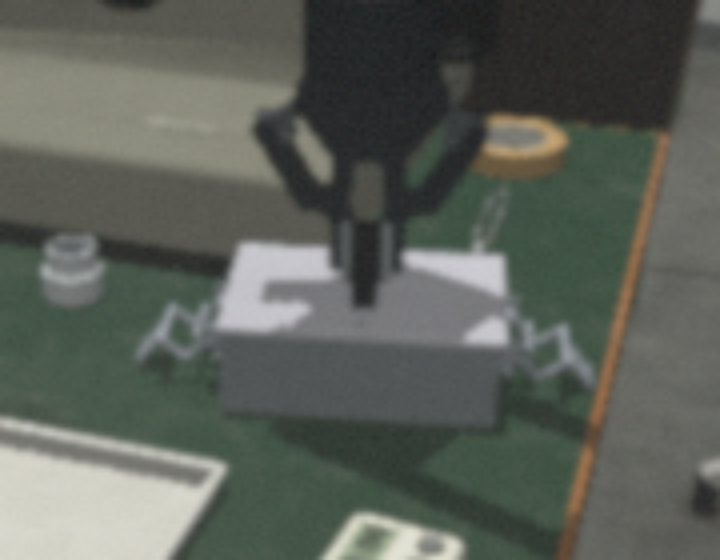

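Gripped: the opening is 0.17, about 15 mm, which fits the 16 mm handle. Lifting straight up.

Call:
jog_arm:
  motion:
    - [[0.008,0.0,-0.01,0,0],[0.008,0,-0.025,0,0],[0.008,0.0,-0.045,0,0],[0.008,0.0,-0.07,0,0],[0.008,0,-0.09,0,0]]

```text
clock: 8.38
tool_pos: [0.4631, 0.1938, 0.1554]
orientation: [[0.757, -0.005, -0.654], [0.654, -0.003, 0.757], [-0.006, -1.0, 0.001]]
force: [0.4, -0.0, -1.8]
opening: 0.174
```

Run:
```python
from h import *
im=snapshot("wrist");cv2.imwrite("pics/w9.png",im)
im=snapshot("scene");cv2.imwrite("pics/s9.png",im)
im=snapshot("top")
delta([.4888,.4637,.15],27.8)
r=outline_of("steel_tray","top")[0]; m=r["mask"].astype(np.uint8)
w=ray("top",cv2.boxPoints(cv2.minAreaRect(np.argwhere(m)[:,::-1].astype(np.float32))),.015)
print(w.round(4).tolist(), w.mean(0))
g=im[100:270,160:330]; cv2.imwrite("pics/t9.png",cv2.resize(g,None,fx=3.5,fy=3.5,interpolation=cv2.INTER_CUBIC))
```

```text
t 8.53 pos [0.4637 0.1939 0.155 ] yaw 40.8 tilt [-0.003 -0.002 -1.   ] q [ 0.17  0.24  1.75 -0.    1.15 -0.54] F [-0.5  0.6 -2.4] op 0.176
delta [0.1954 0.0044 0.1877] roll 13.0
[[0.551, 0.5963, 0.015], [0.6338, 0.4399, 0.015], [0.4245, 0.3304, 0.015], [0.3435, 0.4859, 0.015]] [0.48820944 0.46312701 0.015     ]
```

View pics/w9.png

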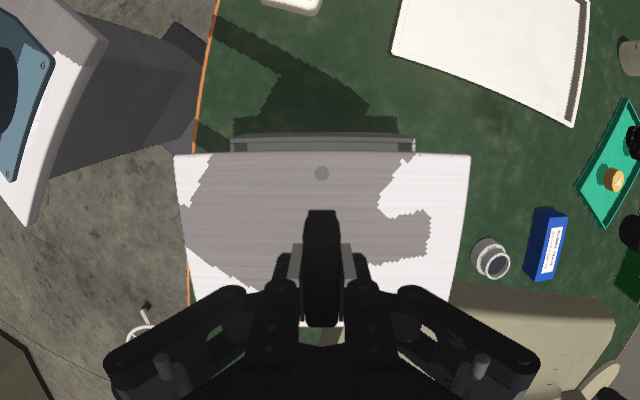

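View pics/s9.png

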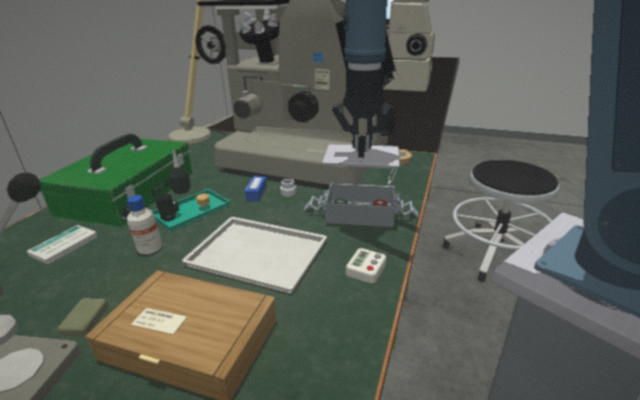

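View pics/t9.png

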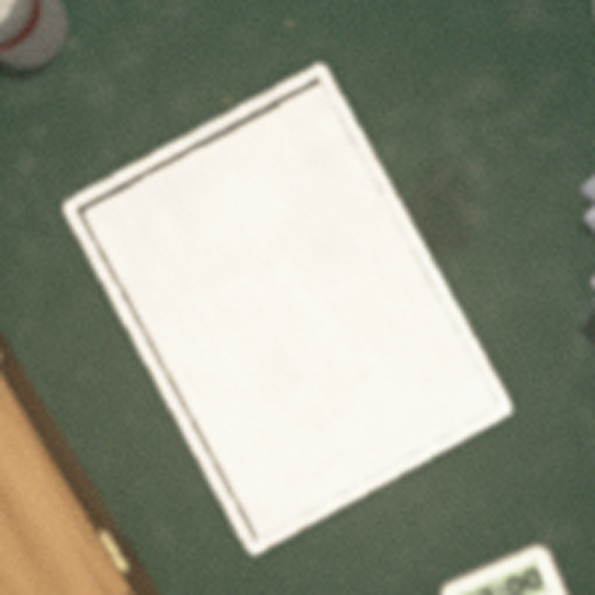

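The lid is up, level, and firmly held, and the clips and crate stayed put. Moving over the tray.

Call:
jog_arm:
  motion:
    - [[0.008,0.03,0,0.03,2],[0.008,0.075,0,0.073,5],[0.008,0.12,0,0.116,8],[0.008,0.162,0,0.156,11],[0.008,0.19,0,0.182,13]]

```text
clock: 9.2
tool_pos: [0.4866, 0.4579, 0.1511]
orientation: [[0.884, -0.008, -0.467], [0.467, -0.004, 0.884], [-0.008, -1.0, 0.0]]
force: [0.8, 0.3, -1.3]
opening: 0.175
```

Call:
jog_arm:
  motion:
    - [[0.008,0.0,0.02,0,0],[0.008,0,0.04,0,0]]

```text
clock: 9.45
tool_pos: [0.4851, 0.4582, 0.1085]
orientation: [[0.883, -0.01, -0.468], [0.468, -0.005, 0.884], [-0.012, -1.0, -0.0]]
force: [0.6, -0.1, -1.6]
opening: 0.179
```

Run:
```python
from h import *
im=snapshot("wrist");cv2.imwrite("pics/w10.png",im)
delta([.4884,.4634,.0206],27.7)
im=snapshot("top");cv2.imwrite("pics/t10.png",im)
```

```text
t 9.5 pos [0.4837 0.4567 0.1053] yaw 27.9 tilt [-0.014 -0.008 -1.   ] q [0.59 0.57 1.38 0.   1.21 0.1 ] F [-1.  -0.4 -4.9] op 0.172
delta [0.0087 0.0846 0.0038] roll 0.2
```

View pics/w10.png

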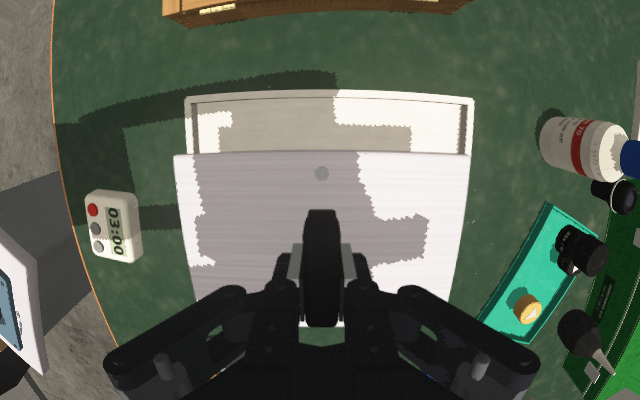

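View pics/t10.png

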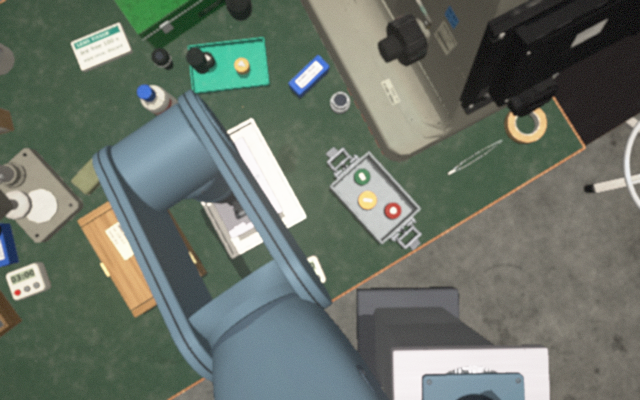

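Run:
```python
from h import *
im=snapshot("scene");cv2.imwrite("pics/s10.png",im)
delta([.4884,.4634,.0206],27.7)
```

```text
t 9.6 pos [0.4848 0.4569 0.1084] yaw 27.9 tilt [-0.012 -0.007 -1.   ] q [0.59 0.57 1.38 0.   1.21 0.1 ] F [-0.5 -0.5 -1.1] op 0.175
delta [0.0075 0.0877 0.0041] roll 0.2
```

View pics/s10.png

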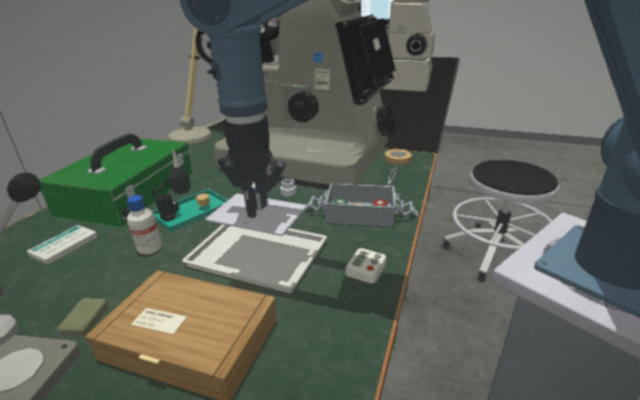

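The way down is clear, with the wrist well above the bystanders. Lowering most of the way.

Call:
jog_arm:
  motion:
    - [[0.008,0.007,0.02,0.004,0],[0.008,0.007,0.04,0.004,0],[0.008,0.007,0.058,0.004,0],[0.008,0.007,0.07,0.004,0],[0.008,0.007,0.075,0.004,0]]

```text
clock: 10.22
tool_pos: [0.4879, 0.4629, 0.0323]
orientation: [[0.884, -0.013, -0.467], [0.467, -0.007, 0.884], [-0.015, -1.0, -0.0]]
force: [-0.2, 0.3, -1.5]
opening: 0.177
```

Run:
```python
from h import *
im=snapshot("wrist");cv2.imwrite("pics/w11.png",im)
im=snapshot("scene");cv2.imwrite("pics/s11.png",cv2.resize(im[160:310,160:360],None,fx=3.5,fy=3.5))
delta([.4884,.4634,.0206],27.7)
```

```text
t 10.32 pos [0.4881 0.4631 0.0329] yaw 27.8 tilt [-0.013 -0.007 -1.   ] q [0.59 0.65 1.42 0.   1.08 0.11] F [-1.2  0.9 -1.6] op 0.172
delta [0.0006 0.0123 0.0001] roll 0.1
```

View pics/w11.png

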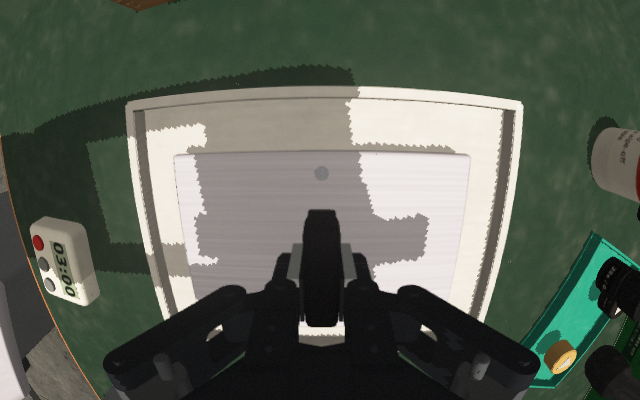

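View pics/s11.png

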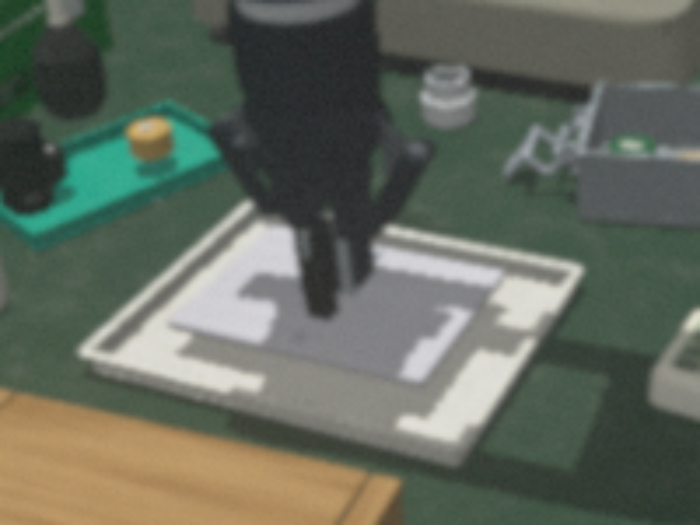

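The lid is centred and parallel inside the tray, about 12 mm above its floor. Setting it down slowly while watching the force.

Call:
jog_arm:
  motion:
    - [[0.008,0,0.004,0,0],[0.008,0,0.007,0,0],[0.008,0,0.009,0,0],[0.008,0,0.01,0,0],[0.008,0,0.011,0,0]]

```text
clock: 10.95
tool_pos: [0.488, 0.463, 0.022]
orientation: [[0.884, -0.012, -0.467], [0.467, -0.007, 0.884], [-0.014, -1.0, -0.0]]
force: [-0.1, 0.1, -1.8]
opening: 0.171
```

Call:
jog_arm:
  motion:
    - [[0.008,0,0.001,0,0],[0.008,0,0.001,0,0]]

```text
clock: 11.2
tool_pos: [0.4881, 0.4631, 0.0211]
orientation: [[0.884, -0.012, -0.467], [0.467, -0.007, 0.884], [-0.014, -1.0, -0.0]]
force: [-0.1, -0.4, -0.3]
opening: 0.176
```

Call:
jog_arm:
  motion:
    - [[0.008,0,0.001,0,0],[0.008,0,0.0015,0,0],[0.008,0,0.0015,0,0]]

```text
clock: 11.58
tool_pos: [0.488, 0.4631, 0.0206]
orientation: [[0.884, -0.012, -0.467], [0.467, -0.007, 0.884], [-0.014, -1.0, -0.0]]
force: [-2.6, -2.0, 6.1]
opening: 0.174
```

Contact with about 6 N of upward force, so the lid rests on the floor. Opening slowly.

Call:
jog_arm:
  motion:
    - [[0.018,0,0.0,0,0],[0.025,0,0.0,0,0],[0.035,0,0,0,0],[0.05,0,0,0,0],[0.05,0,0,0,0]]

```text
clock: 12.2
tool_pos: [0.488, 0.463, 0.0205]
orientation: [[0.884, -0.012, -0.467], [0.467, -0.007, 0.884], [-0.014, -1.0, -0.0]]
force: [0.4, -0.2, -0.9]
opening: 0.583
```

Run:
```python
from h import *
im=snapshot("wrist");cv2.imwrite("pics/w12.png",im)
delta([.4884,.4634,.0206],27.7)
```

```text
t 12.25 pos [0.488  0.4631 0.0205] yaw 27.9 tilt [-0.012 -0.007 -1.   ] q [0.59 0.67 1.43 0.   1.06 0.11] F [0.7 0.3 0.6] op 0.587
delta [ 0.0005 -0.0001  0.0001] roll 0.2
```

View pics/w12.png

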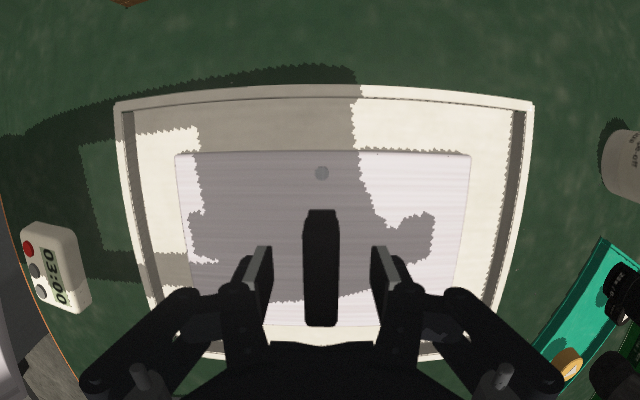

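Released: both pads are clear of the handle (wrist view at 320,265). Backing straight up.

Call:
jog_arm:
  motion:
    - [[0.05,0,-0.03,0,0],[0.05,0,-0.07,0,0],[0.05,0,-0.12,0,0],[0.05,0,-0.17,0,0],[0.05,0,-0.19,0,0]]

```text
clock: 12.88
tool_pos: [0.4916, 0.4653, 0.2148]
orientation: [[0.884, -0.007, -0.467], [0.467, -0.003, 0.884], [-0.008, -1.0, 0.0]]
force: [0.4, 0.0, 0.1]
opening: 0.587
```

Call:
jog_arm:
  motion:
    - [[0.05,-0.04,0,-0.03,0],[0.05,-0.08,0,-0.07,0],[0.05,-0.12,0,-0.11,0],[0.05,-0.14,0,-0.14,0],[0.05,-0.14,0,-0.14,0]]

```text
clock: 13.5
tool_pos: [0.4329, 0.2741, 0.2164]
orientation: [[0.885, -0.006, -0.465], [0.465, -0.003, 0.885], [-0.007, -1.0, -0.0]]
force: [0.3, 0.4, -0.6]
opening: 0.588
```

Run:
```python
from h import *
cv2.imwrite("pics/w13.png",snapshot("wrist"))
cv2.imwrite("pics/s13.png",snapshot("scene"))
cv2.imwrite("pics/t13.png",snapshot("top"))
delta([.4884,.4634,.0206],27.7)
```

```text
t 13.65 pos [0.4336 0.2767 0.2161] yaw 27.9 tilt [-0.006 -0.003 -1.   ] q [ 0.35  0.21  1.64 -0.    1.3  -0.13] F [-1.1 -0.1  0.2] op 0.587
delta [0.137  0.1947 0.1394] roll 0.2
```

View pics/s13.png

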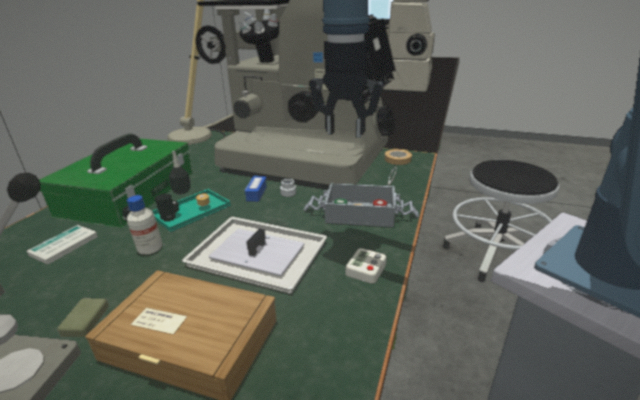

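View pics/t13.png

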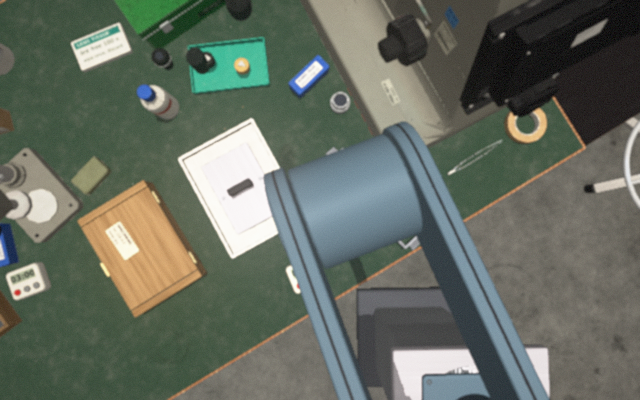

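View pics/w13.png

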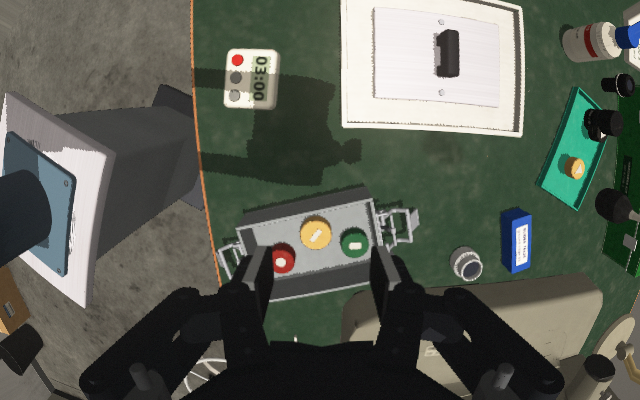

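The lid lies flat, handle up, in the tray (wrist view 375–498 × 8–107, inside the rim). Both clips hang open at (232,258) and (398,225). The arm stands 0.22 m up and touches nothing, so I'm handing in.

```bash
python3 -c "
from workcell import *
print(sign_off())"
```

```text
the job is handed in; nothing more can be done
None
```

The lid now lies in the steel tray, flat and handle up. Both clips were flipped off first, far then near, while the lid stayed in its seat. The job was handed in at 13.65 s.

- **Clips:** I pushed each tab outward with the shut fingers. Pictures taken afterwards showed both clips hanging open and the lid still seated.
- **Lift and placing:** I gripped the handle, with the fingers stopping at about 15 mm on the 16 mm bar. I lowered the lid until it rested on the tray floor, with about 6 N showing at the wrist, then opened the fingers and backed away.
- **Last checks:** The final pictures show the lid inside the rim and the bystanders where they were. The arm was clear at 0.22 m with about zero force. The readings after each move stayed below about 7 N.

No check failed. The only disagreement was a 2–3 mm spread between position estimates, which the clearances absorbed. The hand was also tilted by about 0.8° at set-down, but the lid looks flat in the pictures.

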